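Seat the tube platform on the shaker's studs

ROBOT

A 6-joint arm with a two-finger parallel gripper is mounted at the origin on the work surface. World frame = base frame: x ahead of the robot, y to its left, z up, the work surface at z = 0. Lengths are in m, angles in rad, forces in N, time in s.
With the tool pointing down it reaches from about 0.4 to 0.925 m from the base axis. Payload 12.5 kg.
Tool frame: the origin (TCP) lies at the very end of the fingers, on their centre line; the grasp point (between the pads) lies robot.grasp_offset behind it (robot.grasp_offset is the distance from the TCP to the grasp point, in m); z points along the fingers, y is the line along which they close (so a half turn about z gives the same grasp; the last joint's range is limited). The gripper opens to 95 mm and grips with 3 to 60 N. Pads are 20 mm wide; open, the fingers measure 119 mm over their backs; the gripper's body (75 mm by 180 mm) begins 59 mm behind the grasp point.
Start: joints at [0.994, 0.491, 1.559, -0, 1.092, -0.106], TCP at [0.283, 0.557, 0.215] pointing down, gripper open.
Joint ranges: [-3.1, 3.1], [-0.84, 2.19], [0.05, 2.79], [-1.13, 4.28], [0.06, 2.93], [-2.69, 2.69]. Speed limits (rad/s): [2.22, 2.22, 2.79, 3.14, 3.14, 3.14].

INTERFACE

Orientations are given as a unit quaternion [x, y, z, w].
In Python, from plant import sensors, imaging, hand_in, robot gives the robot as it stands.
- The arm moves only by the shell command python3 -m crank 'ROWS'. ROWS is text: rows parted by semicolons, each of 7 numbers parted by spaces: the turn, a rotation vector about the tool's x, y, z in rad, then the shift along the tool's x, y, z in cm, then the finger opening in cm, from 0 to 9.51. In form: rx ry rz tx ty tz grip; .... A call has 1 to 10 rows; each row shifts and turns the commanded pose from where the row before left it, along the tool's axes as they then stand; what a row does not reach is not made up. A row lasts 1/12 s, in which the tool goes at most 41.7 mm and 7.16 degrees, less where a joint would pass 70% of its speed; a pose out of reach is approached as far as the arm can. A call with a gripper value outside its range is refused whole. The fingers move at their own pace and stop on an object; the grip force is fixed at half the most. Time passes only in rows, so rows that do not move let the fingers close. It gives the time, the measured TCP pose, the force, the opening and the grip force at its end, in the units of the state.
- sensors.read_state(): the state, without advancing time (a new reading comes with each control period).
- imaging.grab_frame(name): name is "scene" or "side" or "wrist"; returns (picture, depth): 384x512x3 uint8, red, green, blue; 384x512 float32, m along the optical axis (not along the pixel's ray), 0 where there is no reading.
- imaging.calibration(name): a dict with "fovy" (degrees; the focal length in pixels is half the picture's height over the tangent of half this angle, whatever the lens; pixels are square), "cx", "cy" (the principal point, pixels), "camera_from_world" (4x4, takes a point from world to camera coordinates). Camera axes: x right, y down, z forward; pixel columns grow to the right and rows downward; lengths in m; the calibration is good to about 2 mm. A picture is of the moment at which its call begins: read the wrist's pose just before it. calibration takes no time and is no camera call; for the wrist camera it gives the pose at the moment of the call.
- hand_in(): hands the job in; it is judged then, once.
The state is a dict: "time_s": time; "joints": joint angles; "qvel": joint speeds; "effort": joint torques, N m; "eef_pos": TCP position; "eef_rot": TCP orientation; "force": force on the tool from outside, world axes, zero at the start; "wrist_torque": the same for the moment, N m; "width": finger opening in m; "gripper_force": force on a finger pad.
Only numpy, scipy, OpenCV 4.12 (cv2) and the standard library are available. Lean on these libraries where they do the work, as an engineer would, in place of code of your own. Each camera call takes 0.05 s, during which the arm holds its last target. There are 200 camera calls.

TASK

Pick up the tube platform by its bridge handle and mount it on the shaker: centre bore over the spigot, turned so that all four studs enter their holes, and slid down until it lies flush on the hub. Work gently - do not drop it or force it against studs that do not line up, never more than about 3 kg of push - then let go, and leave the bottle, jar and beaker where they stand.

Things in the scene. Friction and masses are not known exactly. Their poses are not given: they have to be found in the camera images.
- platform: Tube platform: square dark steel plate 130 x 130 x 8 mm, 0.3 to 0.5 kg, flat on the bench. Origin: centre of its underside; z up, x along the handle bar. A 22 mm round bore runs through its middle; four 11 mm round stud holes at x = +-25.5, y = +-25.5 mm, so it fits at every quarter turn. Six white tube collars, 27 mm across, top 30 mm above the underside, at (+-49, +-47) and (0, +-49) mm.
- handle (a point): Middle of the platform's steel bridge handle, 58 mm above the plate's underside, straight over the bore; axes as the platform. The bar is 112 mm long (x), 12 mm wide (y), 12 mm high, on posts at x = +-51 mm, free to pinch from above.
- shaker: Bench shaker, fixed: white housing 200 (x) x 180 (y) mm, top 66 mm above the bench. Origin: centre of its footprint on the bench; z up; control panel on its -x side. On top sits a round aluminium hub, 104 mm across, its axis at x = +20, y = 0 mm. The hub turns stiffly about its vertical axis (friction about 0.35 N m) and stays where it is left.
- hub_face (a point): Centre of the hub's flat upper face, 85 mm above the bench; axes of the shaker housing, NOT of the hub. Around it stand a central steel spigot, 20 mm diameter, 30 mm tall, its top 7 mm tapered to 10 mm, and four studs, 8 mm diameter, 16 mm tall, top 4 mm tapered to 3.6 mm, at the corners of a 51 mm square. Seated, the platform's underside lies on this face.
- stud_tips (a point): Point on the hub's axis at the height of the stud tips, 16 mm above the hub face; axes of the housing, not of the hub. The hub has stopped at any angle, which is not measured: see the studs in camera images, or feel for them with the platform resting lightly on the tips (spigot already in the bore) while turning it.
- reagent_bottle: Clear bottle with orange cap, 68 mm diameter, 150 mm tall; origin at the centre of its foot. Bystander.
- jar: Glass jar with yellow lid, 72 mm diameter, 100 mm tall; origin at the centre of its foot. Bystander.
- beaker: Open glass beaker, 72 mm diameter, 85 mm tall; origin at the centre of its foot. Bystander.

How it is judged:
On the way:
1. the platform is lifted clear of the bench (height (world z) of platform above 0.06 m), for 0.1 s.
At the end, for the whole second after the job is handed in: The platform lies flush on the hub with all four studs through its holes: its underside within 3 mm of the hub face's height, its centre within 4 mm of the hub's axis, level within 0.03 rad, at rest and released (z of platform in the frame of hub_face between -0.003 and 0.003 m and horizontal distance between platform and hub_face below 0.004 m and angle between platform's own z axis and vertical below 0.03 rad and linear speed of platform below 0.02 m/s); the robot touches nothing.
It fails at once if the platform is pushed or dropped on the shaker with more than 40 N (contact force between platform and shaker above 40 N).
It fails at once if the bottle is moved by more than 30 mm (distance of reagent_bottle from where it was at the start of the episode above 0.03 m).
It fails at once if the jar is moved by more than 30 mm (distance of jar from where it was at the start of the episode above 0.03 m).
It fails at once if the beaker is moved by more than 30 mm (distance of beaker from where it was at the start of the episode above 0.03 m).
It also fails if it takes over 72 s, if anything falls off the work surface, if the arm or the gripper's body presses on something with over 40 N, if the wrist force passes 120 N, or if a joint passes its speed limit or range.

## Working session

There is one attempt and no reset: what is moved stays moved. The work goes in short steps, Python scripts to look and compute and a shell command to move; the robot and the scene stay as the last step left them, time stands still between calls to the robot, and variables do not carry over. Pictures are saved under pics/ and viewed, at most 10 in all, crops included, and the job is handed in when it is done.

```bash
ls; mkdir -p pics; cat > h.py <<'E'
import numpy as np, cv2
from plant import sensors, imaging, robot
def cal(n):
    c=imaging.calibration(n); f=192/np.tan(np.radians(c["fovy"])/2); return f,c["cx"],c["cy"],np.array(c["camera_from_world"])
def cloud(d,k):
    f,cx,cy,T=k; v,u=np.mgrid[:384,:512]
    P=np.stack([(u-cx)/f*d,(v-cy)/f*d,d,np.ones_like(d)],-1)
    return (P@np.linalg.inv(T).T)[...,:3]
def onplane(u,v,z,k):
    f,cx,cy,T=k; W=np.linalg.inv(T); r=W[:3,:3]@np.array([(u-cx)/f,(v-cy)/f,1]); o=W[:3,3]
    return o+r*(z-o[2])/r[2]
E
python3 - <<'E'
from h import *
k={}
for n in("scene","side","wrist"):
    c=cal(n);p,d=imaging.grab_frame(n);np.savez("pics/%s0.npz"%n,p=p,d=d,T=c[3],k=c[:3]);k[n]=p
    print(n,c[:3],np.linalg.inv(c[3])[:3,3].round(3),imaging.calibration(n).keys())
cv2.imwrite("pics/a.png",np.hstack([k["scene"],k["side"]])[:,:,::-1][:, ::1] if 0 else cv2.resize(np.vstack([np.hstack([k["scene"],k["side"]]),np.hstack([k["wrist"],k["wrist"]*0])])[:,:,::-1],(800,600)))
print(robot.grasp_offset,sensors.read_state())
E
```

```text
pics
scene (np.float64(465.3442796793486), 255.37851280739204, 190.49303498560025) [1.424 0.628 0.799] dict_keys(['fovy', 'cx', 'cy', 'camera_from_world'])
side (np.float64(374.02291184276913), 255.03779767978375, 189.91703255993164) [ 0.207 -0.529  0.769] dict_keys(['fovy', 'cx', 'cy', 'camera_from_world'])
wrist (np.float64(305.7995031378973), 261.55387051717634, 184.92038430444887) [0.213 0.594 0.383] dict_keys(['fovy', 'cx', 'cy', 'camera_from_world'])
0.0188 {'time_s': 0.15, 'joints': array([ 9.94399421e-01,  4.91406057e-01,  1.55929773e+00, -3.70959540e-05,
        1.09171163e+00, -1.05620595e-01]), 'qvel': array([ 0.00132804, -0.0035941 , -0.00144188,  0.00174852, -0.0007848 ,
       -0.00123813]), 'effort': array([ 2.76137129e-03, -6.12886691e+01, -2.58285123e+01,  6.93513360e-02,
        4.72543132e-02, -1.14722579e-04]), 'eef_pos': array([0.28338955, 0.5568628 , 0.21420937]), 'eef_rot': array([ 2.33212114e-01,  9.72425802e-01, -3.93199889e-04, -1.22073970e-04]), 'force': array([-0.02865038, -0.29214748, -0.14136558]), 'wrist_torque': array([ 0.02694447, -0.07442488, -0.00117371]), 'gripper_force': 0.0, 'width': 0.09517003176873608}
```

View pics/a.png

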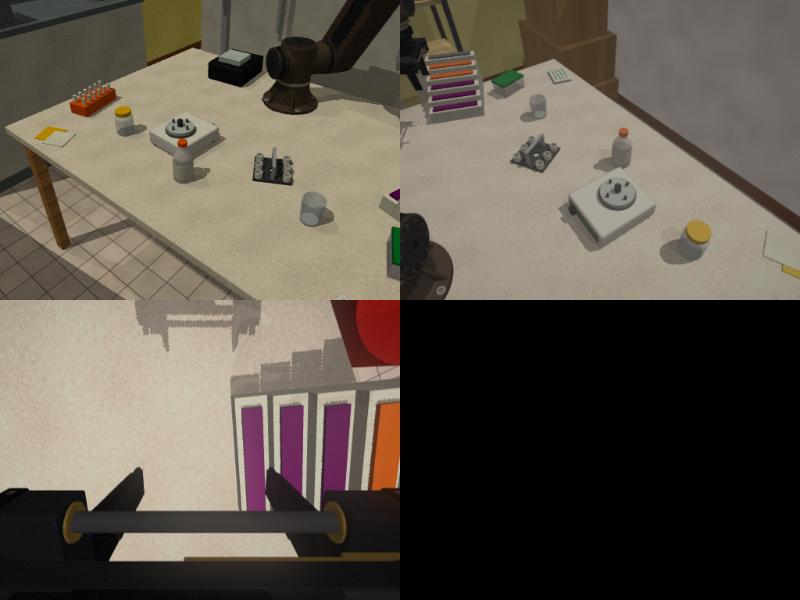

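The scene camera shows the platform near (350,215) and the hub near (231,163). In the side view they are near (172,196) and (277,245). Next I fit their poses from the depth data.

```bash
python3 - <<'E'
from h import *
C={}
for n in("scene","side"):
    z=np.load(f"pics/{n}0.npz"); k=(*z['k'],z['T']); P=cloud(z['d'],k); p=z['p'];C[n]=(P,p,z['d'],k)
    for name,(u,v) in dict(plat=(350,215),hub=(231,163)).items() if n=="scene" else dict(plat=(172,196),hub=(277,245)).items():
        print(n,name,P[v,u].round(3))
def rect(q): 
    r=cv2.minAreaRect((q[:,:2]*1000).astype(np.float32)); return np.round(r[0],1),np.round(r[1],1),round(r[2],1)
for n in C:
    P,p,d,k=C[n]; ok=d>0
    c=(P[197,172] if n=="side" else P[215,350])[:2]
    near=ok&(np.linalg.norm(P[...,:2]-c,axis=-1)<.12)
    for lo,hi in((.055,.075),(.003,.015),(.026,.034)):
        q=P[near&(P[...,2]>lo)&(P[...,2]<hi)]
        print(n,"plat",lo,len(q),rect(q),np.median(q,0).round(4))
        if lo==.055:
            m=q.mean(0); w,V=np.linalg.eigh(np.cov((q-m)[:,:2].T)); s=(q-m)[:,:2]@V[:,1];t=(q-m)[:,:2]@V[:,0]; a=(s.max()+s.min())/2
            print("  dir",np.degrees(np.arctan2(V[1,1],V[0,1])),"ctr",m[:2]+a*V[:,1],np.ptp(s),np.ptp(t))
    c=(P[245,277] if n=="side" else P[163,231])[:2]
    near=ok&(np.linalg.norm(P[...,:2]-c,axis=-1)<.17)
    for lo,hi in((.06,.072),(.082,.09),(.095,.103),(.108,.12)):
        q=P[near&(P[...,2]>lo)&(P[...,2]<hi)]
        if len(q)>3: print(n,"shk",lo,len(q),rect(q),cv2.minEnclosingCircle((q[:,:2]*1000).astype(np.float32)))
sc=C["scene"][1][170:280,280:440];sh=C["scene"][1][120:210,180:290];s1=C["side"][1][200:310,210:330];s2=C["side"][1][160:225,130:220]
f=lambda a:cv2.resize(a,(400,300),interpolation=cv2.INTER_CUBIC)
cv2.imwrite("pics/b.png",np.vstack([np.hstack([f(sc),f(sh)]),np.hstack([f(s2),f(s1)])])[:,:,::-1])
E
```

```text
scene plat [0.552 0.225 0.057]
scene hub [ 0.593 -0.145  0.084]
side plat [0.497 0.205 0.005]
side hub [ 0.573 -0.16   0.092]
scene plat 0.055 133 (array([503.8, 198.8]), array([112.3,  12. ]), 29.4) [0.5101 0.2024 0.0636]
  dir -150.36861721201117 ctr [0.50374309 0.19892572] 0.11232108255761517 0.01206136766644431
scene plat 0.003 975 (array([549.1, 223. ]), array([229.2, 221.8]), 1.3) [0.5213 0.2037 0.0079]
scene plat 0.026 202 (array([506. , 201.1]), array([122.1, 121.9]), 28.6) [0.5188 0.2091 0.0289]
scene shk 0.06 1384 (array([ 567.4, -150.8]), array([182.2, 202.6]), 86.0) ((567.6954345703125, -151.4586639404297), 129.7620086669922)
scene shk 0.082 469 (array([ 586.2, -152.9]), array([104.9, 101.5]), 43.3) ((584.8917846679688, -152.47950744628906), 54.245086669921875)
scene shk 0.095 41 (array([ 586.2, -154.1]), array([63.6, 56.6]), 41.1) ((586.5829467773438, -153.06675720214844), 41.53239822387695)
scene shk 0.108 24 (array([ 588.1, -149.3]), array([16.5, 12.1]), 2.4) ((588.1575927734375, -150.44741821289062), 9.617329597473145)
side plat 0.055 177 (array([499.6, 196.1]), array
[... 168 characters left out ...]
y([497.8, 206.1]), array([209.2, 223.9]), 52.3) [0.4993 0.1867 0.0078]
side plat 0.026 206 (array([500.6, 196.5]), array([125.4, 124.7]), 27.5) [0.5089 0.1894 0.0288]
side shk 0.06 3950 (array([ 561.8, -154.1]), array([179.4, 199.2]), 86.1) ((562.2952880859375, -154.2703857421875), 130.13328552246094)
side shk 0.082 1167 (array([ 582.1, -154.5]), array([102.4, 104.4]), 8.9) ((581.3409423828125, -154.4225616455078), 53.44089126586914)
side shk 0.095 56 (array([ 582.5, -154.6]), array([58.1, 56.4]), 42.8) ((582.4222412109375, -154.02951049804688), 39.878173828125)
side shk 0.108 46 (array([ 580.9, -156. ]), array([14.4, 17.9]), 32.6) ((582.0804443359375, -155.04360961914062), 9.21300220489502)
```

View pics/b.png

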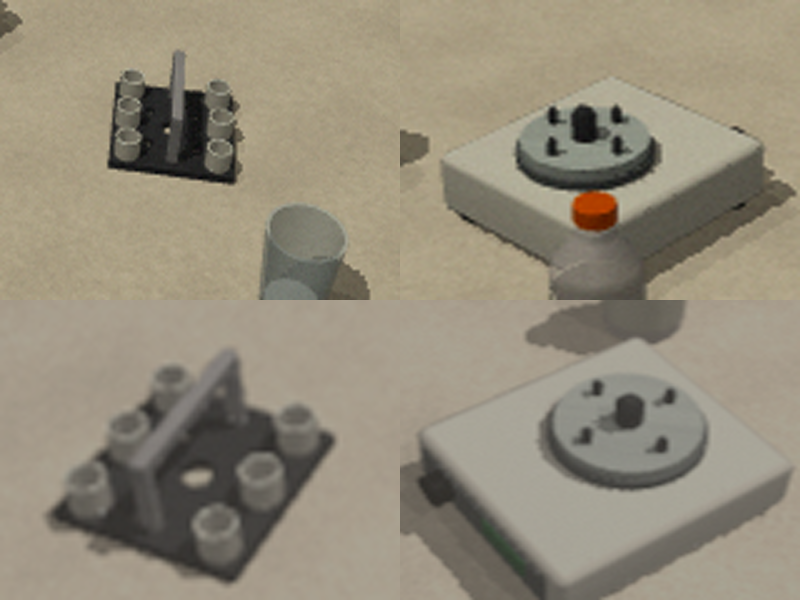

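The rectangle fits give these estimates:

| Item | Position (m) | Angle |
|---|---|---|
| Platform | (0.502, 0.197) | 29° |
| Hub | (0.584, -0.153) | studs at roughly 42° |

I'll turn the tool to grasp yaw and look at both with the wrist camera.

```bash
python3 -m crank '0 0 0 0 0 -2 9;0 0 0 0 0 -2 9;0 0 0 -2 -1.8 -1 9;0 0 0 -2.1 -2 0 9;0 0 0 -2.1 -2 0 9;0 0 0 -2.1 -2 0 9;0 0 0 -2.1 -2 0 9;0 0 0 -2.1 -2 0 9;0 0 0 -2.1 -2 0 9;0 0 0 -2.1 -2 0 9' >/dev/null
python3 -m crank '0 0 0 -2.1 -2 0 9;0 0 0 -2.1 -2 0 9;0 0 0 -2.1 -2 0 9;0 0 0 -2.1 -2 0 9;0 0 0 -2.1 -2 0 9;0 0 0 -2.1 -2 0 9;0 0 0 -2.1 -2 0 9;0 0 0 -2.1 -2 0 9;0 0 .12 0 0 1 9;0 0 .12 0 0 1 9' >/dev/null
python3 -m crank '0 0 .12 0 0 1 9;0 0 .12 0 0 1 9;0 0 .12 0 0 1 9;0 0 .12 0 0 0 9;0 0 .12 0 0 0 9;0 0 .12 0 0 0 9;0 0 .12 0 0 0 9;0 0 .12 0 0 0 9;0 0 .12 0 0 0 9;0 0 .12 0 0 0 9' >/dev/null
python3 -m crank '0 0 .12 0 0 0 9;0 0 .12 0 0 0 9;0 0 .12 0 0 0 9;0 0 .12 0 0 0 9;0 0 .12 0 0 0 9;0 0 .12 0 0 0 9;0 0 0 0 0 0 9;0 0 0 0 0 0 9;0 0 0 0 0 0 9'
cat >> h.py <<'E'
def snap(name,tag):
    s=sensors.read_state(); c=cal(name); p,d=imaging.grab_frame(name); np.savez(f"pics/{tag}.npz",p=p,d=d,T=c[3],k=c[:3]); cv2.imwrite(f"pics/{tag}.png",p[:,:,::-1])
    from scipy.spatial.transform import Rotation as R
    M=R.from_quat(s['eef_rot']).as_matrix(); print(tag,s['time_s'],s['eef_pos'].round(4),"toolx yaw",np.degrees(np.arctan2(M[1,0],M[0,0])),"z",M[:,2].round(4)); return p,d,c,s,M
E
python3 -c "
from h import *
p,d,c,s,M=snap('wrist','w1')
print(np.linalg.inv(c[3]).round(4))"
```

```text
time_s: 3.4
eef_pos: [0.4377, 0.1217, 0.2146]
eef_rot: [0.967, 0.255, -0.0, -0.0]
force: [0.5, -0.2, 0.4]
width: 0.0898
gripper_force: 0.0
w1 3.4 [0.4377 0.1217 0.2146] toolx yaw 29.49372297891106 z [-1.e-04  1.e-04 -1.e+00]
[[ 4.931e-01 -8.347e-01 -2.452e-01  5.076e-01]
 [-8.700e-01 -4.729e-01 -1.395e-01  1.613e-01]
 [ 5.000e-04  2.821e-01 -9.594e-01  3.838e-01]
 [ 0.000e+00  0.000e+00  0.000e+00  1.000e+00]]
```

View pics/w1.png

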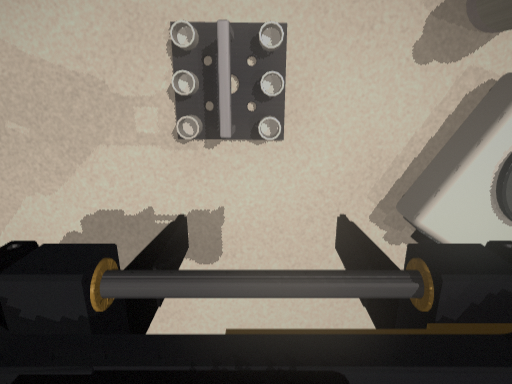

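The wrist picture shows the platform with the bar between (223,22) and (225,136) and the stud holes visible. I'll move to the hub view now and measure both pictures together.

```bash
python3 -m crank '0 0 0 -.4 3.1 0 9;0 0 0 -.4 3.1 0 9;0 0 0 -.4 3.1 0 9;0 0 0 -.4 3.1 0 9;0 0 0 -.4 3.1 0 9;0 0 0 -.4 3.1 0 9;0 0 0 -.4 3.1 0 9;0 0 0 -.4 3.1 0 9;0 0 0 -.3 3.1 0 9;0 0 0 -.3 3.1 0 9' >/dev/null
python3 -m crank '0 0 0 0 0 0 9;0 0 0 0 0 0 9;0 0 0 0 0 0 9'
python3 - <<'E'
from h import *
p,d,c,s,M=snap('wrist','w2')
P=cloud(d,c); ok=d>0
z=np.load('pics/w1.npz');k1=(*z['k'],z['T']);P1=cloud(z['d'],k1);P1[:,:,2][z['d']<=0]=-1
def ln(q):
    r=cv2.minAreaRect((q[:,:2]*1000).astype(np.float32)); return r,q.mean(0).round(4)
m=np.zeros((384,512),bool);m[:200,120:330]=1
for lo,hi in((.055,.07),(.026,.034)):
    print("plat",lo,ln(P1[m&(P1[...,2]>lo)&(P1[...,2]<hi)]))
# bore/hole visible pixels: bench seen through dark plate
# hub
m=ok&(np.linalg.norm(P[...,:2]-[.584,-.1535],axis=-1)<.09)
for lo,hi in((.082,.089),(.097,.104),(.11,.118)):
    q=P[m&(P[...,2]>lo)&(P[...,2]<hi)]
    print("hub",lo,len(q),q.mean(0).round(4),cv2.minEnclosingCircle((q[:,:2]*1000).astype(np.float32)))
    if lo==.097:
        mk=(m&(P[...,2]>lo)&(P[...,2]<hi)).astype(np.uint8)
        n,L,st,ce=cv2.connectedComponentsWithStats(mk)
        for i in range(1,n):
            if st[i,4]>5:
                a=P[L==i]; a0=a.mean(0); v=a0[:2]-[.584,-.1535]; print(st[i,4],ce[i].round(1),a0.round(4),np.linalg.norm(v),np.degrees(np.arctan2(v[1],v[0])))
E
```

```text
time_s: 4.53
eef_pos: [0.5558, -0.1669, 0.2143]
eef_rot: [0.967, 0.253, -0.0, -0.0]
force: [-0.6, 1.0, -0.4]
width: 0.0897
gripper_force: 0.0
w2 4.5333 [ 0.5558 -0.1669  0.2143] toolx yaw 29.324654413752608 z [-8.e-04  6.e-04 -1.e+00]
plat 0.055 (((500.66925048828125, 200.4990997314453), (111.54872131347656, 12.24940299987793), 28.946996688842773), array([0.5032, 0.2014, 0.0626]))
plat 0.026 (((500.7148742675781, 200.85525512695312), (124.18730163574219, 123.51448059082031), 28.85894775390625), array([0.5038, 0.2038, 0.0287]))
hub 0.082 7994 [ 0.5859 -0.1507  0.0841] ((583.88916015625, -151.9396209716797), 51.99957275390625)
hub 0.097 183 [ 0.5859 -0.1505  0.0991] ((583.9352416992188, -151.88478088378906), 39.413143157958984)
42 [283.5 115.1] [ 0.6201 -0.1536  0.099 ] 0.03612633449628709 -0.08847330017165475
43 [229.3 127.5] [ 0.5862 -0.1158  0.0989] 0.037721663343004294 86.66813044820098
7 [257. 140.] [ 0.5887 -0.1436  0.0996] 0.011000814835280565 64.7294491848537
7 [263.6 138.7] [ 0.5929 -0.1482  0.1011] 0.010374155718302984 30.886217454378983
38 [293.8 168.4] [ 0.5822 -0.1874  0.0988] 0.03398922263907795 -93.07968760125617
38 [242.7 179.3] [ 0.5487 -0.15    0.099 ] 0.03545324031850162 174.32136764926045
hub 0.11 226 [ 0.5843 -0.1514  0.1129] ((584.16162109375, -151.67825317382812), 8.188404083251953)
```

View pics/w2.png

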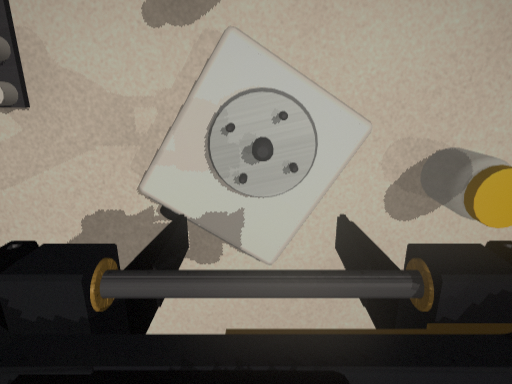

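The hub's spigot is near (262,149), and the four studs are clear at (283,115), (229,127), (294,168) and (243,179). Measured with the same camera:

| Item | Position (m) | Angle |
|---|---|---|
| Hub | (0.5841, -0.1518) | stud square at 42.0° |
| Platform | (0.5007, 0.2006) | 28.9° |

So I turn the platform by +13.1°. First the grasp.

```bash
python3 -m crank '0 0 .007 1.2 -3.15 0 5;0 0 0 1.2 -3.16 0 5;0 0 0 1.2 -3.16 0 5;0 0 0 1.2 -3.16 0 5;0 0 0 1.2 -3.16 0 5;0 0 0 1.2 -3.16 0 5;0 0 0 1.2 -3.16 0 5;0 0 0 1.2 -3.16 0 5;0 0 0 1.2 -3.16 0 5;0 0 0 1.2 -3.16 0 5' >/dev/null
python3 -m crank '0 0 0 1.2 -3.15 0 5;0 0 0 0 0 2 5;0 0 0 0 0 3 5;0 0 0 0 0 2 5;0 0 0 0 0 0 5;0 0 0 0 0 0 5;0 0 0 0 0 0 5'
python3 - <<'E'
from h import *
p,d,c,s,M=snap('wrist','w3')
P=cloud(d,c);P[:,:,2][d<=0]=-1
m=np.linalg.norm(P[...,:2]-[.5007,.2006],axis=-1)<.1
for lo,hi in((.056,.067),(.026,.034)):
    mk=m&(P[...,2]>lo)&(P[...,2]<hi)
    v,u=np.nonzero(mk);q=P[mk]
    print(lo,len(q),cv2.minAreaRect((q[:,:2]*1000).astype(np.float32)),u.min(),u.max(),v.min(),v.max())
E
```

```text
time_s: 6.0
eef_pos: [0.5041, 0.2011, 0.146]
eef_rot: [0.968, 0.25, 0.001, -0.0]
force: [-0.1, 0.1, 0.1]
width: 0.0504
gripper_force: 0.0
w3 6.0 [0.5041 0.2011 0.146 ] toolx yaw 28.910437788627252 z [ 1.4e-03  5.0e-04 -1.0e+00]
0.056 1681 ((501.0313720703125, 200.61233520507812), (111.45735168457031, 11.934873580932617), 29.16669273376465) 253 267 130 252
0.026 1093 ((501.9784240722656, 201.09060668945312), (123.22538757324219, 123.80057525634766), 28.193849563598633) 196 325 119 241
```

View pics/w3.png

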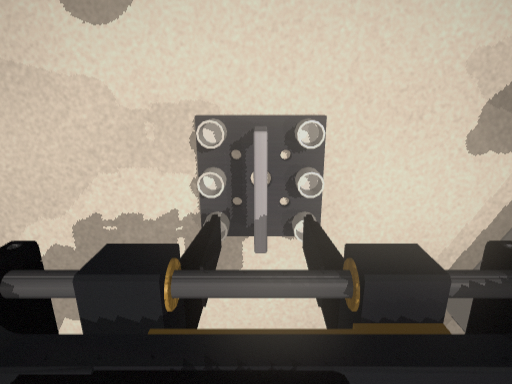

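The bar runs down the middle of the frame at column 260, between the fingers and slightly ahead of them. I correct by -3 mm in x, descend and close.

```bash
python3 -m crank '0 0 0 -.3 -.1 2 5;0 0 0 0 0 2 5;0 0 0 0 0 2 5;0 0 0 0 0 2 5;0 0 0 0 0 1.5 5;0 0 0 0 0 1 5;0 0 0 0 0 0 5;0 0 0 0 0 0 5'
python3 -m crank '0 0 0 0 0 0 3;0 0 0 0 0 0 2;0 0 0 0 0 0 1;0 0 0 0 0 0 .5;0 0 0 0 0 0 .5;0 0 0 0 0 0 .5;0 0 0 0 0 0 .5;0 0 0 0 0 0 .5;0 0 0 0 0 0 .5'
```

```text
time_s: 6.72
eef_pos: [0.5012, 0.2001, 0.0404]
eef_rot: [0.968, 0.249, 0.0, -0.0]
force: [-0.5, 0.1, 0.0]
width: 0.0501
gripper_force: 0.0
time_s: 7.47
eef_pos: [0.5008, 0.2001, 0.0398]
eef_rot: [0.968, 0.249, 0.0, -0.0]
force: [-0.9, 0.2, 3.5]
width: 0.0117
gripper_force: 30.0
```

```bash
python3 -m crank '0 0 0 0 0 -.5 .5;0 0 0 0 0 -1 .5;0 0 0 0 0 -2 .5;0 0 0 0 0 -2.5 .5;0 0 0 0 0 -3 .5;0 0 0 0 0 -3 .5;0 0 0 0 0 -3 .5;0 0 0 0 0 -2.5 .5;0 0 0 0 0 -2 .5;0 0 0 0 0 -.5 .5'
python3 -m crank '0 0 0 -.2 .7 0 .5;0 0 0 -.4 1.4 0 .5;0 0 0 -.6 2.1 0 .5;0 0 0 -.7 2.6 0 .5;0 0 0 -.8 2.8 0 .5;0 0 0 -.8 2.8 0 .5;0 0 0 -.8 2.8 0 .5;0 0 0 -.8 2.8 0 .5;0 0 0 -.8 2.8 0 .5;0 0 0 -.8 2.8 0 .5'
python3 -m crank '0 0 0 -.8 2.8 0 .5;0 0 0 -.7 2.6 0 .5;0 0 0 -.6 2.1 0 .5;0 0 0 -.4 1.7 0 .5;0 0 -.04 -.2 .8 0 .5;0 0 -.05 0 0 0 .5;0 0 -.05 0 0 0 .5;0 0 -.05 0 0 0 .5;0 0 -.039 0 0 0 .5;0 0 0 0 0 0 .5' 
python3 -m crank '0 0 0 0 0 0 .5;0 0 0 0 0 0 .5;0 0 0 0 0 0 .5'
python3 - <<'E'
from h import *
p,d,c,s,M=snap('wrist','w4')
P=cloud(d,c);P[:,:,2][d<=0]=-1
b=s['eef_pos'][2]-.0398
m=np.linalg.norm(P[...,:2]-s['eef_pos'][:2],axis=-1)<.1
for lo,hi in((.056,.067),(.026,.034)):
    mk=m&(P[...,2]>b+lo)&(P[...,2]<b+hi)
    v,u=np.nonzero(mk);q=P[mk]
    print(lo,len(q),cv2.minAreaRect((q[:,:2]*1000).astype(np.float32)),q.mean(0),u.min(),u.max(),v.min(),v.max())
snap('side','s4')
E
```

```text
time_s: 8.3
eef_pos: [0.5013, 0.2002, 0.2433]
eef_rot: [0.968, 0.249, 0.002, -0.0]
force: [0.0, -0.4, -4.4]
width: 0.0117
gripper_force: 30.0
time_s: 9.13
eef_pos: [0.5552, -0.0409, 0.2377]
eef_rot: [0.968, 0.249, -0.001, -0.001]
force: [0.5, 0.6, -5.2]
width: 0.0122
gripper_force: 30.0
time_s: 9.97
eef_pos: [0.5801, -0.1396, 0.2382]
eef_rot: [0.933, 0.359, -0.001, -0.001]
force: [0.5, 0.6, -4.2]
width: 0.0115
gripper_force: 30.0
time_s: 10.22
eef_pos: [0.5805, -0.1396, 0.2392]
eef_rot: [0.934, 0.358, -0.0, -0.0]
force: [0.5, 0.3, -4.4]
width: 0.0118
gripper_force: 30.0
w4 10.2167 [ 0.5805 -0.1396  0.2392] toolx yaw 41.93624232128281 z [-5.e-04  3.e-04 -1.e+00]
0.056 3752 ((582.6199951171875, -136.27767944335938), (104.931396484375, 27.770458221435547), 33.960750579833984) [ 0.59087992 -0.13040359  0.26227654] 234 289 146 327
0.026 2316 ((599.4296875, -122.76144409179688), (74.273681640625, 124.59069061279297), 42.007633209228516) [ 0.60118035 -0.12119155  0.22812412] 160 363 127 242
s4 10.2667 [ 0.5805 -0.1396  0.2394] toolx yaw 41.94910862073022 z [-4.e-04  3.e-04 -1.e+00]
```

View pics/w4.png

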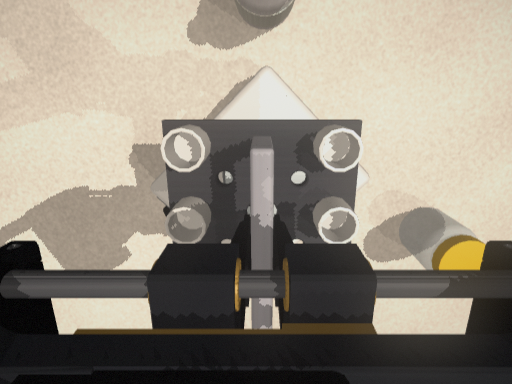

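View pics/s4.png

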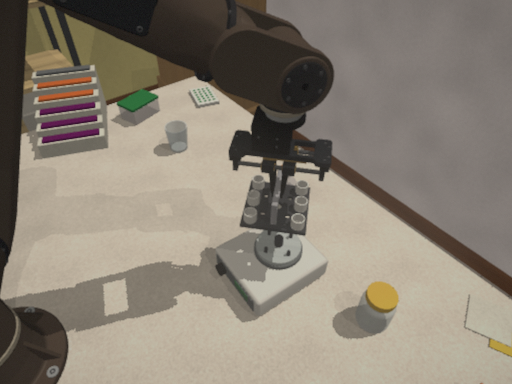

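The platform is held level, and the collar fit puts its centre on the TCP at yaw 42.0°. It hangs about 12 mm short of the hub axis, so I correct that and descend to just above the spigot.

```bash
python3 -m crank '0 0 0 -.2 .4 0 .5;0 0 0 -.2 .4 0 .5;0 0 0 -.15 .35 .5 .5;0 0 0 0 0 1.2 .5;0 0 0 0 0 1.5 .5;0 0 0 0 0 1.5 .5;0 0 0 0 0 1.5 .5;0 0 0 0 0 .8 .5;0 0 0 0 0 0 .5;0 0 0 0 0 0 .5'
python3 -m crank '0 0 0 0 0 0 .5;0 0 0 0 0 0 .5'
python3 - <<'E'
from h import *
p,d,c,s,M=snap('wrist','w5')
P=cloud(d,c);P[:,:,2][d<=0]=-1
b=s['eef_pos'][2]-.0398
m=np.linalg.norm(P[...,:2]-s['eef_pos'][:2],axis=-1)<.1
mk=m&(P[...,2]>b+.026)&(P[...,2]<b+.034);q=P[mk]
r=cv2.minAreaRect((q[:,:2]*1000).astype(np.float32));print(r)
x=M[:2,0]; t=(q[:,:2]@x).max()-.0625; w=q[:,:2]@M[:2,1]; w=(w.max()+w.min())/2
e=t*x+w*M[:2,1]; print("centre",e, "move cm",100*(np.array([.5841,-.1518])-e)@np.c_[x,M[:2,1]], "tcp move",100*(np.array([.5841,-.1518])-s['eef_pos'][:2])@np.c_[x,M[:2,1]])
snap('side','s5')
E
```

```text
time_s: 11.15
eef_pos: [0.5844, -0.1521, 0.1696]
eef_rot: [0.934, 0.358, -0.0, -0.0]
force: [-0.2, 0.2, -4.0]
width: 0.012
gripper_force: 30.0
time_s: 11.32
eef_pos: [0.5846, -0.152, 0.1705]
eef_rot: [0.934, 0.358, 0.001, 0.0]
force: [0.8, -0.2, -5.3]
width: 0.0117
gripper_force: 30.0
w5 11.3167 [ 0.5846 -0.152   0.1705] toolx yaw 41.984997960723334 z [ 1.4e-03 -5.0e-04 -1.0e+00]
((603.6805419921875, -135.2169952392578), (74.07923889160156, 124.41048431396484), 41.99163818359375)
centre [ 0.58475983 -0.15224638] move cm [-0.0191867  -0.07731876] tcp move [-0.02410436 -0.05113317]
s5 11.3667 [ 0.5846 -0.152   0.1705] toolx yaw 41.9825268146615 z [ 1.4e-03 -4.0e-04 -1.0e+00]
```

```bash
python3 -m crank '0 0 0 0 -.05 .3 .5;0 0 0 0 0 .3 .5;0 0 0 0 0 .3 .5;0 0 0 0 0 .3 .5;0 0 0 0 0 .2 .5;0 0 0 0 0 .2 .5;0 0 0 0 0 .2 .5;0 0 0 0 0 0 .5;0 0 0 0 0 0 .5'
python3 -m crank '0 0 0 0 0 .2 .5;0 0 0 0 0 .2 .5;0 0 0 0 0 .2 .5;0 0 0 0 0 0 .5;0 0 0 0 0 0 .5'
```

```text
time_s: 12.17
eef_pos: [0.5839, -0.1515, 0.1515]
eef_rot: [0.934, 0.358, -0.0, -0.0]
force: [-0.5, -0.8, -4.1]
width: 0.0114
gripper_force: 30.0
time_s: 12.58
eef_pos: [0.5839, -0.1515, 0.1455]
eef_rot: [0.934, 0.358, -0.0, -0.0]
force: [0.0, -0.4, -4.9]
width: 0.0115
gripper_force: 30.0
```

The spigot is in the bore and the only force is the platform's weight. Next, down gently over the stud tips.

```bash
python3 -m crank '0 0 0 0 0 .2 .5;0 0 0 0 0 .2 .5;0 0 0 0 0 .1 .5;0 0 0 0 0 0 .5;0 0 0 0 0 0 .5'
python3 -m crank '0 0 0 0 0 .1 .5;0 0 0 0 0 .1 .5;0 0 0 0 0 .1 .5;0 0 0 0 0 0 .5;0 0 0 0 0 0 .5'
```

```text
time_s: 13.0
eef_pos: [0.5839, -0.1514, 0.1405]
eef_rot: [0.934, 0.358, -0.0, -0.0]
force: [-0.2, 0.1, -4.8]
width: 0.0119
gripper_force: 30.0
time_s: 13.42
eef_pos: [0.5839, -0.1515, 0.1376]
eef_rot: [0.934, 0.358, 0.0, -0.0]
force: [-0.2, -0.3, -4.3]
width: 0.0116
gripper_force: 30.0
```

```bash
python3 -m crank '0 0 0 0 0 .1 .5;0 0 0 0 0 .1 .5;0 0 0 0 0 .1 .5;0 0 0 0 0 0 .5;0 0 0 0 0 0 .5'
python3 -m crank '0 0 0 0 0 .1 .5;0 0 0 0 0 .1 .5;0 0 0 0 0 .1 .5;0 0 0 0 0 0 .5;0 0 0 0 0 0 .5'
python3 -m crank '0 0 0 0 0 .1 .5;0 0 0 0 0 .1 .5;0 0 0 0 0 .1 .5;0 0 0 0 0 0 .5;0 0 0 0 0 0 .5'
```

```text
time_s: 13.83
eef_pos: [0.5839, -0.1515, 0.1345]
eef_rot: [0.934, 0.358, -0.0, -0.0]
force: [-0.1, 0.7, -5.1]
width: 0.012
gripper_force: 30.0
time_s: 14.25
eef_pos: [0.5839, -0.1514, 0.1315]
eef_rot: [0.934, 0.358, -0.0, -0.0]
force: [0.8, 0.5, -4.2]
width: 0.0118
gripper_force: 30.0
time_s: 14.67
eef_pos: [0.5839, -0.1515, 0.1285]
eef_rot: [0.934, 0.358, -0.0, -0.0]
force: [0.1, 0.8, -4.9]
width: 0.0118
gripper_force: 30.0
```

All the way into the holes with no resistance. About 3.7 mm is left.

```bash
python3 -m crank '0 0 0 0 0 .1 .5;0 0 0 0 0 .1 .5;0 0 0 0 0 .05 .5;0 0 0 0 0 0 .5;0 0 0 0 0 0 .5'
python3 -m crank '0 0 0 0 0 .05 .5;0 0 0 0 0 .03 .5;0 0 0 0 0 0 .5;0 0 0 0 0 0 .5'
```

```text
time_s: 15.08
eef_pos: [0.5839, -0.1514, 0.1261]
eef_rot: [0.934, 0.358, 0.0, -0.0]
force: [0.1, 0.3, -3.9]
width: 0.0117
gripper_force: 30.0
time_s: 15.42
eef_pos: [0.5839, -0.1514, 0.1253]
eef_rot: [0.934, 0.358, 0.0, -0.0]
force: [-0.7, -0.3, -5.1]
width: 0.0115
gripper_force: 30.0
```

```bash
python3 -m crank '0 0 0 0 0 .03 .5;0 0 0 0 0 0 .5;0 0 0 0 0 0 .5'
python3 -m crank '0 0 0 0 0 .03 .5;0 0 0 0 0 0 .5;0 0 0 0 0 0 .5'
```

```text
time_s: 15.67
eef_pos: [0.5839, -0.1515, 0.125]
eef_rot: [0.934, 0.358, 0.0, -0.0]
force: [-0.3, -0.7, -4.7]
width: 0.0117
gripper_force: 30.0
time_s: 15.92
eef_pos: [0.5839, -0.1515, 0.1248]
eef_rot: [0.934, 0.358, 0.0, 0.0]
force: [0.1, 0.5, -4.4]
width: 0.0116
gripper_force: 30.0
```

```bash
python3 -m crank '0 0 0 0 0 .03 .5;0 0 0 0 0 0 .5;0 0 0 0 0 0 .5' | grep -E "eef_pos|^force"
python3 -m crank '0 0 0 0 0 .03 .5;0 0 0 0 0 0 .5;0 0 0 0 0 0 .5'| grep -E "eef_pos|^force"
```

```text
eef_pos: [0.584, -0.1515, 0.1248]
force: [-2.0, 0.8, 0.8]
eef_pos: [0.584, -0.1515, 0.1247]
force: [-2.9, 1.0, 5.0]
```

The platform is seated: the force passed from the hanging weight to about 5 N of support at the expected height. I release and retreat.

```bash
python3 -m crank '0 0 0 0 0 -.03 1.4;0 0 0 0 0 0 2;0 0 0 0 0 0 3;0 0 0 0 0 0 4;0 0 0 0 0 0 4;0 0 0 0 0 0 4;0 0 0 0 0 0 4'
python3 -m crank '0 0 0 0 0 -.5 4;0 0 0 0 0 -1 4;0 0 0 0 0 -2 4;0 0 0 0 0 -2.5 4;0 0 0 0 0 -2.5 4;0 0 0 0 0 -2.5 4;0 0 0 0 0 -2 4;0 0 0 0 0 -1 4;0 0 0 0 0 0 4;0 0 0 0 0 0 4'
python3 - <<'E'
from h import *
p,d,c,s,M=snap('wrist','w6')
P=cloud(d,c);P[:,:,2][d<=0]=-1
m=np.linalg.norm(P[...,:2]-[.584,-.152],axis=-1)<.1
for lo,hi in((.140,.152),(.110,.120)):
    q=P[m&(P[...,2]>lo)&(P[...,2]<hi)]
    A=np.c_[q[:,:2]-[.584,-.152],np.ones(len(q))]
    print(lo,len(q),cv2.minAreaRect((q[:,:2]*1000).astype(np.float32)),np.linalg.lstsq(A,q[:,2],rcond=None)[0].round(4))
p2,*_=snap('side','s6')
cv2.imwrite("pics/c.png",cv2.resize(np.hstack([p,p2]),(800,300))[:,:,::-1])
E
```

```text
time_s: 17.0
eef_pos: [0.5839, -0.1515, 0.1244]
eef_rot: [0.934, 0.358, 0.0, -0.0]
force: [-0.5, 0.3, -1.0]
width: 0.0394
gripper_force: 0.0
time_s: 17.83
eef_pos: [0.5837, -0.1514, 0.2643]
eef_rot: [0.934, 0.358, 0.0, 0.0]
force: [-0.1, -0.9, -1.1]
width: 0.0401
gripper_force: 0.0
w6 17.8333 [ 0.5837 -0.1514  0.2643] toolx yaw 41.989127250276574 z [ 3.e-04 -0.e+00 -1.e+00]
0.14 1363 ((584.330322265625, -151.52650451660156), (111.86668395996094, 11.381927490234375), 41.73706817626953) [-0.0042  0.0027  0.1479]
0.11 1069 ((585.4212036132812, -150.12193298339844), (121.48626708984375, 123.6629638671875), 41.69086456298828) [0.0017 0.0009 0.1135]
s6 17.8833 [ 0.5835 -0.1513  0.2635] toolx yaw 41.98517857387926 z [-1.1e-03  5.0e-04 -1.0e+00]
```

View pics/c.png

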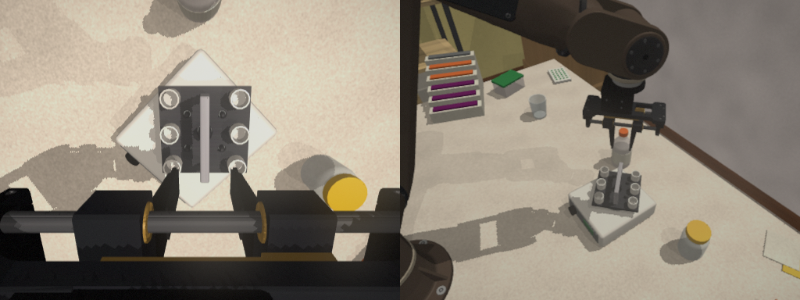

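The platform sits level on the hub, at the right height and centred. The gripper is clear, and the bottle, jar and beaker are undisturbed.

```bash
python3 -c "
from plant import hand_in
print(hand_in())"
```

```text
the job is handed in; nothing more can be done
None
```

The platform is mounted on the shaker, level and flush on the hub with all four studs in their holes; it is released, the bystanders were not touched, and the job was handed in at about 18 s (no verdict was returned).

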